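# Rock a stuck block out of a dry-bath heater

### The arm

A 6-joint arm with a two-finger parallel gripper is mounted at the origin on a cart in front of the work surface, level with it; the furniture and walls round the work are solid. World frame = base frame: x ahead of the robot, y to its left, z up, the work surface at z = 0. Lengths are in m, angles in rad, forces in N, time in s.
With the tool pointing down it reaches from about 0.375 to 0.975 m from the base axis. Payload 3.8 kg.
Tool frame: the origin (TCP) lies midway between the tips of the shut fingers; the grasp point (between the pads) lies 19 mm behind it; x points along the fingers, y is the direction in which the jaws open and shut, and the axes are right-handed (so a half turn about x gives the same grasp; the last joint's range is limited). The gripper opens to 88 mm and grips with 3 to 60 N. Pads are 18 mm wide; open, the fingers measure 123 mm over their backs; the gripper's body (75 mm by 187 mm) begins 45 mm behind the grasp point.
Start: joints at [-1.219, 0.264, 1.604, -0, 1.274, -0.037], TCP at [0.256, -0.625, 0.239] pointing down, gripper open.
Joint ranges: [-2.63, 2.63], [-0.94, 2.18], [0.31, 2.57], [-1.31, 4.45], [0, 2.66], [-2.55, 2.55]. Speed limits (rad/s): [2.57, 2.57, 3.14, 3.14, 3.14, 3.14].

### API

Orientations are given as a rotation vector (axis times angle).
In Python, from cell import manip, inverse_kinematics, cams, order gives the robot as it stands. Calls block until the motion is done:
- manip.move_pose(position, orientation): joint-space move of the TCP to a pose.
- manip.move_linear(position, rate=0.15, rot=None): straight line of the TCP; rot=None keeps the orientation; rate is the mean speed in m/s.
- manip.set_joints(angles): joint-space move.
- manip.set_gripper(opening, force=None): finger opening in m; force is the grip in N (None keeps the last); returns when the fingers have stopped.
- manip.dwell(seconds).
- inverse_kinematics(position, orientation): joint angles nearest the present ones, or None.
- manip.state(): the state.
- cams.capture(name): name is "side" or "top"; returns a dict with "image" (480x640x3 uint8, blue, green, red), "z_map" (480x640 float32, m along the optical axis (not along the pixel's ray), 0 where there is no reading), "intrinsics" (3x3 intrinsics, pixels), "k1" (the pictures are not rectified: a ray, as slopes to the right and down, at radius r is drawn at 1 + k1 r^2 times it, then the intrinsics apply), "position" and "orientation" of the camera in the world. Camera axes: x right, y down, z forward; pixel columns grow to the right and rows downward; lengths in m; the calibration is good to about 2 mm. A picture is of the moment at which its call begins.
A pose or a line that the arm cannot do raises manip.IKError and nothing moves.
- order.close_job(): hands the job in, once; it reports no verdict.
The state is a dict: "clock": time; "joint_pos": joint angles; "joint_velocities": joint speeds; "tau": joint torques, N m; "tool_pos": TCP position; "tcp_rot": TCP orientation; "contact_force": force on the tool from outside, world axes, zero at the start; "moment": the same for the moment, N m; "gripper_width": finger opening in m.
Only numpy, scipy, OpenCV 4.12 (cv2) and the standard library are available. Lean on these libraries where they do the work, as an engineer would, in place of code of your own. Each camera call takes 0.05 s, during which the arm holds its last target. There are 200 camera calls.

### The job

The aluminium block has stuck in the well of the little grey dry-bath heater. First take the white-capped vial out of the block and stand it upright on the top step of the white vial stand; then grip the block by its black lifting grip and rock it over to its left and to its right, again and again, until it works loose, without pulling the heater up off the bench. Finish still holding the block in the gripper, level and square, straight above its well, its underside about 2 cm clear of the rim, so that I can wipe out the well; leave the other things where they stand.

Things in the scene. Friction and masses are not known exactly. Their poses are not given: they have to be found in the camera images.
- heater: pale grey dry-bath heater, loose on rubber feet, 1.5 kg, 210 (x) x 180 (y) mm; origin on the bench under the centre of its well, z up, sloped blue control panel towards -x. Its flat top (the well's rim) is 62 mm above the bench. Well: 115 (x) x 63 (y) mm, 40 mm deep, floor 22 mm above the bench. Its left is +y
- springs (a point): point on the well's axis, 43 mm above the bench, level with two steel springs (hidden) that clamp the block from +y and -y, 20 N each. A straight pull takes about 24 N and lifts the heater too. Leaned to and fro about the heater's x axis through this point, 0.1 rad each way (the walls stop it near 0.17), and raised 3 to 4 mm a swing, the block walks up; it is free after a rise of 24 mm
- well_rim (a point): centre of the well's mouth, level with the heater's flat top, 62 mm above the heater's origin; axes as the heater's
- block: aluminium block, loose, 0.5 kg, 110 (x) x 56 (y) x 48 (z) mm, axes as the heater's while it sits in the well; origin at the centre of its underside, at the start on the well's floor (its top then 8 mm above the rim). Two vial bores, 28 mm wide, 22 mm deep, 36 mm from its middle: to -x (with the white-capped vial) and to +x (empty)
- lift_grip (a point): centre of the black lifting grip fixed on a 9 mm steel rod in the middle of the block, 88 mm above the block's origin; 22 (x) x 16 (y) x 28 (z) mm with flat sides, its lower edge 26 mm above the block's top. Pinched across y, the fingers push it the way the block is to rock; tilt the hand along with it (a hand kept level only drags block and heater sideways)
- vial: brown glass vial with white cap, 25 mm diameter, 58 mm tall, 0.03 kg, origin at the centre of its underside, z up; the cap is 14.5 mm across and reaches from 38 to 58 mm. At the start it stands 22 mm deep in the block's -x bore
- stand: white stepped vial stand, fixed to the bench, 73 (x) x 140 (y) x 60 (z) mm, origin at the centre of its underside; lower step towards -x, 30 mm high; top step at the back (+x), 60 mm high, 36 mm deep and 140 mm long in y, empty
- top_step (a point): middle of the upper face of the stand's top step, 60 mm above the bench; x across the 36 mm depth, y along the 140 mm length
- vial_red: brown vial with red cap, 25 mm diameter, 58 mm tall, standing on the lower step; origin at the centre of its underside; bystander
- vial_red2: second brown vial with red cap, the same size, on the lower step; origin at the centre of its underside; bystander
- timer: white bench timer, 64 x 64 x 16 mm, lying on the bench on the heater's -y side; origin at the centre of its underside; bystander
- petri: closed petri dish with yellowish filling, 58 mm across, 12 mm tall, on the bench behind the stand; origin at the centre of its underside; bystander
Mind the look-alikes: they are no part of the job. What is shaped like the stand but blue is not meant.

How it is judged:
By the outcome, as a careful person would: the job done as asked, in the order asked, and still so for the second after the job is handed in, while the arm keeps its last pose, push and grip.
It also fails if it takes over 72 s, if anything falls off the work surface, if the arm or the gripper's body presses on something with over 40 N, if the wrist force passes 120 N, or if a joint passes its speed limit or range.

## Working session

There is one attempt and no reset: what is moved stays moved. The work goes in short steps, each a Python script; the robot and the scene stay as the last script left them, time stands still between calls to the robot, and variables do not carry over. Pictures are saved under pics/ and viewed, about 8 in all and at most 12, crops included, and the job is handed in when it is done.

```bash
ls; mkdir -p pics; cat > h.py <<'E'
import numpy as np, cv2
from scipy.spatial.transform import Rotation as R
from cell import manip, inverse_kinematics, cams, order
def cap(name, tag):
    d=cams.capture(name); cv2.imwrite(f'pics/{tag}.png',d['image']); np.save(f'pics/{tag}.npy',d,allow_pickle=True); return d
def load(tag): return np.load(f'pics/{tag}.npy',allow_pickle=True).item()
def camR(d):
    o=np.array(d['orientation']); return R.from_rotvec(o) if o.shape==(3,) else R.from_matrix(o)
def rays(d,uv):
    K=np.array(d['intrinsics']); uv=np.atleast_2d(np.float64(uv))
    return cv2.undistortPoints(uv[:,None],K,np.array([d['k1'],0,0,0.])).reshape(-1,2)
def onz(d,uv,z):
    "intersect pixel rays with plane z"
    n=rays(d,uv); v=camR(d).apply(np.c_[n,np.ones(len(n))]); p=np.array(d['position'])
    return p+v*((z-p[2])/v[:,2])[:,None]
def cloud(d):
    "world point per pixel"
    v,u=np.mgrid[:480,:640]; n=rays(d,np.c_[u.ravel(),v.ravel()]); Z=d['z_map'].ravel()
    P=camR(d).apply(np.c_[n*Z[:,None],Z])+np.array(d['position']); P[Z==0]=np.nan
    return P.reshape(480,640,3)
def proj(d,P):
    q=camR(d).inv().apply(np.atleast_2d(P)-np.array(d['position']))
    return cv2.projectPoints(q,np.zeros(3),np.zeros(3),np.array(d['intrinsics']),np.array([d['k1'],0,0,0.]))[0].reshape(-1,2)
E
python3 - <<'E'
from h import *
for n in('top','side'):
    d=cap(n,n+'0'); print(n,d['position'],d['orientation'],d['k1'],d['intrinsics'])
print(manip.state())
E
```

```text
pics
top [0.40069504 0.03856268 1.05252618] [-2.19163804  2.17882837 -0.12864067] -0.012431694793524298 [[456.77403063   0.         317.89278604]
 [  0.         456.77403063 236.81638081]
 [  0.           0.           1.        ]]
side [0.42760945 1.03194804 0.53720751] [-0.09852006  2.59906744 -1.71292791] -0.0784255453643217 [[517.52280686   0.         325.83425324]
 [  0.         517.52280686 238.71403362]
 [  0.           0.           1.        ]]
{'clock': 0.1, 'joint_pos': array([-1.21888814e+00,  2.64661495e-01,  1.60524183e+00,  1.38299692e-05,
        1.27371305e+00, -3.69383288e-02]), 'joint_velocities': array([ 8.28060479e-04, -3.71671870e-03, -2.81375376e-03,  4.49937972e-05,
        7.14480347e-04,  9.75872848e-04]), 'tau': array([ 2.53246544e-04, -5.03618431e+01, -3.58071971e+01,  7.30307610e-02,
        2.33331980e-02, -6.67590962e-05]), 'tool_pos': array([ 0.25566115, -0.62400732,  0.23752114]), 'tcp_rot': array([ 2.00875388,  0.39765053, -2.00937705]), 'contact_force': array([-0.46102981,  0.68727683,  0.14872166]), 'moment': array([-0.0033056 , -0.00151981,  0.01450295]), 'gripper_width': 0.08826752148787094}
```

View pics/top0.png

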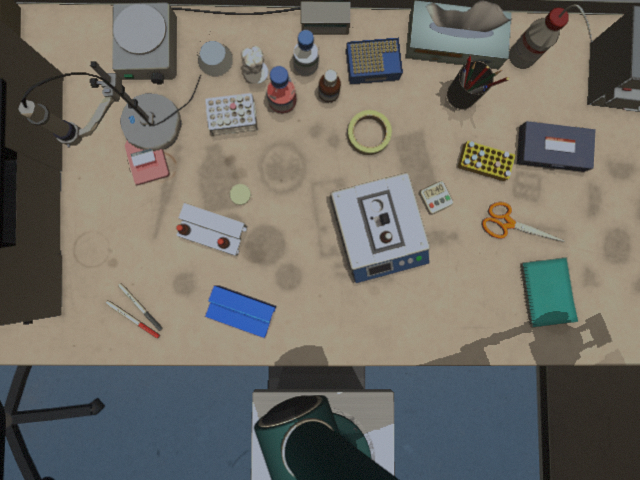

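View pics/side0.png

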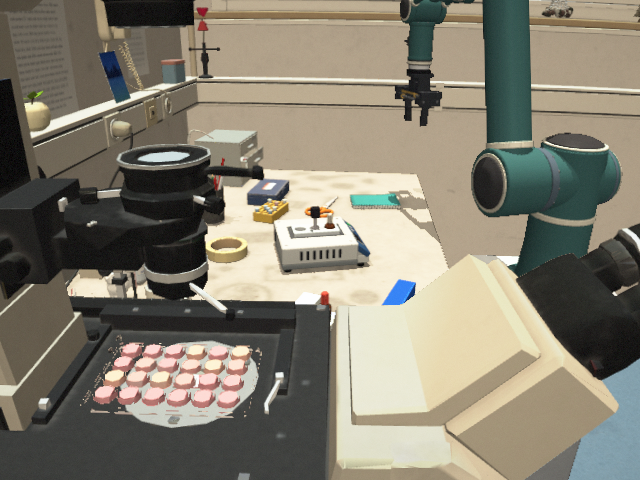

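Top view: heater at about (380,225) with its panel towards the robot, white stand at (210,230) with two red caps on it, and a blue look-alike stand at (240,310). A brown bottle with a white cap (329,85) and other bottles stand at the back. The side view shows the heater at (318,240), with the stand mostly hidden behind the microscope. Next is a close crop.

```bash
python3 - <<'E'
from h import *
d=load('top0'); im=d['image']
a=cv2.resize(im[165:290,320:460],None,fx=4,fy=4,interpolation=cv2.INTER_CUBIC)
b=cv2.resize(im[165:290,170:255],None,fx=2.8,fy=4,interpolation=cv2.INTER_CUBIC)
s=load('side0')['image']
cv2.imwrite('pics/c1.png',np.hstack([a,b]))
P=cloud(d)
for n,(u,v) in dict(vialcap=(387,237),grip=(381,219),bore=(377,204),htop=(350,200),htop2=(415,225),step_top=(213,218),low=(210,237),bench=(290,330)).items(): print(n,P[v,u].round(4))
E
```

```text
vialcap [ 0.49   -0.1293  0.1042]
grip [ 0.5258 -0.1144  0.1199]
bore [ 0.5691 -0.1174  0.0483]
htop [ 0.5758 -0.0561  0.0581]
htop2 [ 0.521  -0.199   0.0609]
step_top [0.5329 0.2431 0.0616]
low [0.4939 0.2546 0.0328]
bench [0.2863 0.0753 0.0006]
```

View pics/c1.png

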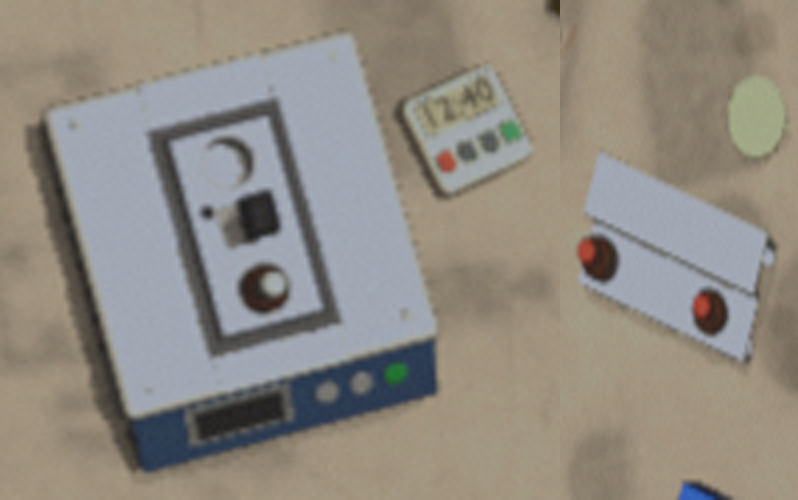

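White-capped candidates: the vial in the block (386,237), with a white cap on brown glass at the heater's panel side, which is the -x bore as described. The others are the brown bottle with the white cap at the back (329,85), the two red-capped vials (183,229) and (222,242), and the blue stand (240,310). I choose the vial in the block and the white stand. The crop confirms both: cap at crop (268,285), black grip top at (258,213), empty bore at (228,160).

```bash
python3 - <<'E'
from h import *
d=load('top0'); P=cloud(d); np.set_printoptions(precision=4,suppress=True)
A=lambda c:np.array(c)/4-.375+[320,165]
B=lambda c:(np.array(c,float)-[560,0])/[2.8,4]-[.32,.375]+[170,165]
def info(n,Q):
    c=Q.mean(0); e=np.linalg.norm(np.roll(Q,-1,0)-Q,axis=1); v=Q[0]+Q[1]-Q[2]-Q[3]
    print(n,c,e,'yaw of +x',np.arctan2(v[1],v[0]))
info('well',onz(d,A([(150,133),(275,100),(340,320),(213,353)]),.062))
info('heater',onz(d,A([(45,110),(352,34),(437,335),(130,418)]),.062))
info('block',onz(d,A([(164,144),(268,115),(325,313),(220,338)]),.070))
info('step',onz(d,B([(600,155),(775,235),(757,293),(585,215)]),.060))
print('cap',onz(d,A([(272,284)]),.106),'grip',onz(d,A([(259,213)]),.124),'bore',onz(d,A([(228,160)]),.07))
# depth-based
u0,v0=320,165; S=P[165:290,320:460]
hp=S[(abs(S[...,2]-.061)<.005)][:,:2]
r=cv2.minAreaRect((hp*1000).astype(np.float32)); print('heater top rect',r)
for n,zlo,zhi,box in(('grip',.112,.135,(205,235,370,400)),('cap',.096,.112,(225,250,375,400)),('step',.054,.068,(200,260,170,255))):
    a,b,c,e=box; Q=P[a:b,c:e]; q=Q[(Q[...,2]>zlo)&(Q[...,2]<zhi)]; print(n,len(q),q.mean(0),q.min(0),q.max(0))
    if n=='step': print(cv2.minAreaRect((q[:,:2]*1000).astype(np.float32)))
s=load('side0'); S=s['image']; 
a=cv2.resize(S[195:280,265:385],None,fx=5,fy=5,interpolation=cv2.INTER_CUBIC); cv2.imwrite('pics/c2.png',a)
E
```

```text
well [ 0.5289 -0.1233  0.062 ] [0.0719 0.1264 0.0722 0.1257] yaw of +x 0.27515266449221143
heater [ 0.5305 -0.1216  0.062 ] [0.1762 0.1729 0.1747 0.1751] yaw of +x 0.2643753347480684
block [ 0.5273 -0.1218  0.07  ] [0.0595 0.1126 0.0589 0.11  ] yaw of +x 0.27268963390835843
step [0.5271 0.2449 0.06  ] [0.1436 0.0345 0.1406 0.0348] yaw of +x -0.3520571155938877
cap [[ 0.4927 -0.1303  0.106 ]] grip [[ 0.5276 -0.1207  0.124 ]] bore [[ 0.564  -0.1132  0.07  ]]
heater top rect ((529.2433471679688, -121.72959899902344), (184.21197509765625, 180.18511962890625), 15.435371398925781)
grip 92 [ 0.5281 -0.121   0.1216] [ 0.5163 -0.1321  0.1123] [ 0.5407 -0.1113  0.1274]
cap 36 [ 0.4939 -0.131   0.1026] [ 0.488  -0.1377  0.0965] [ 0.5008 -0.1249  0.1055]
step 1170 [0.5246 0.2492 0.0598] [0.47   0.1777 0.0542] [0.5655 0.3192 0.0674]
((513.9830322265625, 253.12838745117188), (138.3931884765625, 67.01763916015625), 71.57839965820312)
```

View pics/c2.png

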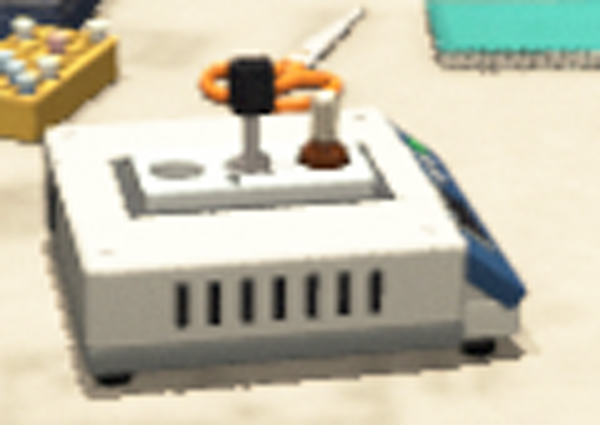

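The side crop confirms the layout: white-capped vial on the panel side at crop (325,130), black grip at (252,85), empty bore at (178,170). Next I cross-check the estimates in both cameras with an overlay.

```bash
cat >> h.py <<'E'
YAW=0.27; W=np.array([.528,-.1215,0]); STEP=np.array([.527,.2449,.06]); SYAW=-.345
H=R.from_euler('z',YAW)
def toolR(yaw,flip=False):
    x=np.array([0,0,-1.]); y=np.array([-np.sin(yaw),np.cos(yaw),0])*(-1 if flip else 1)
    return R.from_matrix(np.c_[x,y,np.cross(x,y)])
E
python3 - <<'E'
from h import *
d=load('top0'); s=load('side0')
rect=lambda c,yaw,a,b:c+R.from_euler('z',yaw).apply([[x*a/2,y*b/2,0] for x,y in((1,1),(1,-1),(-1,-1),(-1,1))])
ims=[]
for dd,(u0,v0,u1,v1),f in((d,(320,165,460,290),2.8),(s,(265,195,385,280),3.2),(d,(170,165,255,290),4)):
    im=cv2.resize(dd['image'][v0:v1,u0:u1],None,fx=f,fy=f,interpolation=cv2.INTER_CUBIC)
    z=lambda h:np.array([0,0,h])
    for Q in(rect(W+z(.062),YAW,.115,.063),rect(W+z(.07),YAW,.11,.056),rect(W+z(.124),YAW,.022,.016),rect(W+z(.062)+H.apply([0,0,0]),YAW,.002,.18),rect(W+z(.106)+H.apply([-.036,0,0]),YAW,.0145,.0145),rect(STEP,SYAW,.036,.14)):
        p=((proj(dd,Q)-[u0,v0]+.5)*f-.5); cv2.polylines(im,[np.int32(p*16)],True,(0,255,0),1,cv2.LINE_AA,4)
    ims.append(im)
L=np.vstack([ims[0],cv2.resize(ims[1],(392,235))]); r=ims[2]
o=np.zeros((585,740,3),np.uint8); o[:L.shape[0],:392]=L; o[:r.shape[0],396:396+r.shape[1]]=r; cv2.imwrite('pics/c3.png',o)
q=manip.state()['joint_pos']
for yaw in(YAW,SYAW,-.1):
  for fl in(0,1): print(yaw,fl,[None if (k:=inverse_kinematics(p,toolR(yaw,fl).as_rotvec())) is None else np.round(k,2) for p in(W+[0,0,.09],STEP+[0,0,.05],STEP+[0,0,.14])])
E
```

```text
0.27 0 [array([-0.27,  0.16,  2.03, -0.  ,  0.96, -2.11]), array([ 0.39,  0.2 ,  1.93, -0.  ,  1.01, -1.45]), array([ 0.39,  0.12,  1.85, -0.  ,  1.17, -1.45])]
0.27 1 [array([-0.27,  0.16,  2.03, -0.  ,  0.96,  1.03]), array([ 0.39,  0.2 ,  1.93, -0.  ,  1.01,  1.69]), array([ 0.39,  0.12,  1.85, -0.  ,  1.17,  1.69])]
-0.345 0 [array([-0.27,  0.16,  2.03, -0.  ,  0.96, -1.5 ]), array([ 0.39,  0.2 ,  1.93, -0.  ,  1.01, -0.83]), array([ 0.39,  0.12,  1.85, -0.  ,  1.17, -0.83])]
-0.345 1 [array([-0.27,  0.16,  2.03, -0.  ,  0.96,  1.64]), array([ 0.39,  0.2 ,  1.93, -0.  ,  1.01,  2.31]), array([ 0.39,  0.12,  1.85, -0.  ,  1.17,  2.31])]
-0.1 0 [array([-0.27,  0.16,  2.03, -0.  ,  0.96, -1.74]), array([ 0.39,  0.2 ,  1.93, -0.  ,  1.01, -1.08]), array([ 0.39,  0.12,  1.85, -0.  ,  1.17, -1.08])]
-0.1 1 [array([-0.27,  0.16,  2.03, -0.  ,  0.96,  1.4 ]), array([ 0.39,  0.2 ,  1.93, -0.  ,  1.01,  2.06]), array([ 0.39,  0.12,  1.85, -0.  ,  1.17,  2.06])]
```

View pics/c3.png

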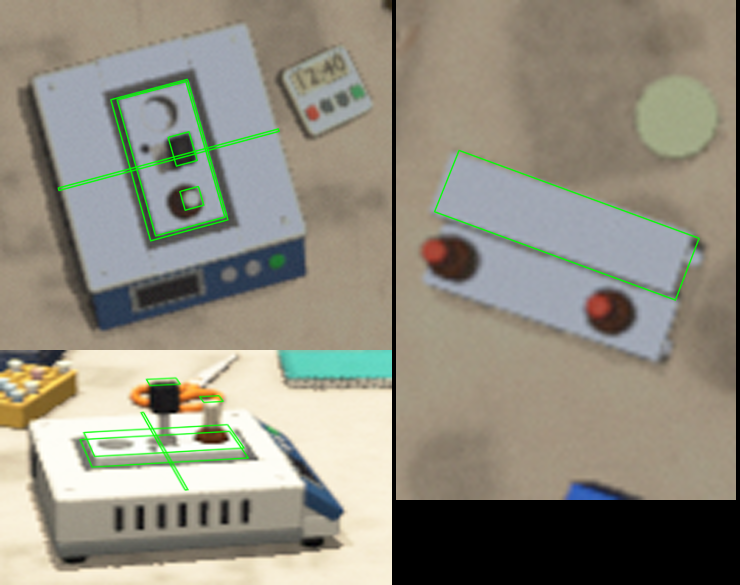

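The overlays fit within about 1–2 mm in both views: block, grip, cap, and step edges at (437,212)-(700,238) in the crop. Now the vial.

```bash
python3 - <<'E'
from h import *
V=W+H.apply([-.036,0,0]); rv=toolR(YAW,True).as_rotvec()
manip.move_pose(V+[0,0,.20],rv)
manip.set_gripper(.05,12)
manip.move_linear(V+[0,0,.090],.12)
f0=manip.state()['contact_force']
manip.set_gripper(0,12); s=manip.state(); print('grip',s['gripper_width'],s['tool_pos'],s['contact_force']-f0,s['clock'])
manip.move_linear(V+[0,0,.15],.08); s=manip.state(); print(s['gripper_width'],s['contact_force'],s['clock'])
cap('top','t1'); d=cap('side','s1')
cv2.imwrite('pics/c4.png',cv2.resize(d['image'][150:290,255:395],None,fx=4,fy=4))
E
```

```text
grip 0.013917465621008969 [ 0.4933907  -0.13113061  0.09012099] [ 0.23996129 -0.37153817  0.4764425 ] 4.4917
0.013946122924926122 [ 0.9838816   0.42327496 -0.79779759] 5.3917
```

View pics/c4.png

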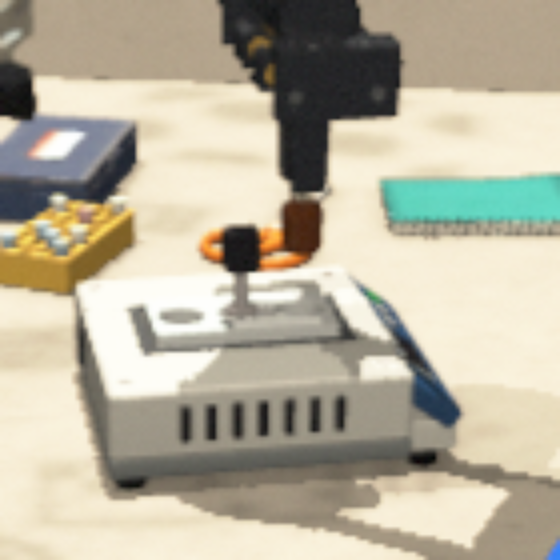

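The vial is held by its cap and hangs upright at crop (302,228), clear of the block. Now I place it.

```bash
python3 - <<'E'
from h import *
V=W+H.apply([-.036,0,0]); p=STEP*[1,1,0]
manip.move_linear(V+[0,0,.20],.15); manip.move_linear(p+[0,0,.20],.2); manip.move_linear(p+[0,0,.110],.12)
manip.dwell(.2); f0=manip.state()['contact_force'][2]
for z in np.arange(.1055,.0985,-.001):
    manip.move_linear(p+[0,0,z],.02); s=manip.state(); print(round(z,4),s['tool_pos'][2].round(4),(s['contact_force'][2]-f0).round(2))
    if s['contact_force'][2]-f0>1.5: break
manip.set_gripper(.05); manip.dwell(.3)
manip.move_linear(p+[0,0,.2],.12); print(manip.state()['clock'],manip.state()['gripper_width'])
manip.move_linear(W+[0,0,.2],.25)
d=cap('top','t2'); print(manip.state()['clock'])
cv2.imwrite('pics/c5.png',cv2.resize(d['image'][165:290,160:440],None,fx=2.8,fy=2.8,interpolation=cv2.INTER_CUBIC))
E
```

```text
0.1055 0.1052 -0.97
0.1045 0.1044 -0.82
0.1035 0.1034 -1.1
0.1025 0.1024 -1.61
0.1015 0.1021 2.84
12.45 0.050061756675041966
14.1167
```

View pics/c5.png

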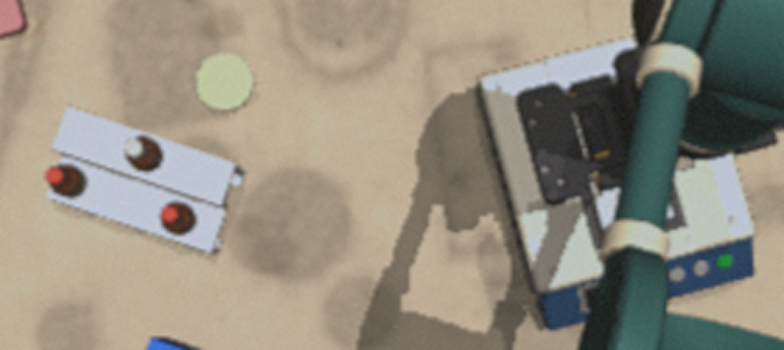

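The vial stands upright on the top step, cap at crop (133,147). It leans in the view the same way as the red-capped ones, and both of those are undisturbed. Now I grip the block and do the first careful swings.

```bash
cat >> h.py <<'E'
PIV=W+[0,0,.043]; ax=H.apply([1,0,0])
def rock(th,h,rate=.02,c=PIV,goff=.048):
    q=R.from_rotvec(ax*th); manip.move_linear(c+q.apply([0,0,goff+h]),rate,rot=(q*toolR(YAW,True)).as_rotvec())
def rep(tag,f0,m0=0):
    s=manip.state(); print(tag,'F_h',H.inv().apply(s['contact_force']-f0).round(1),'M_h',H.inv().apply(s['moment']-m0).round(2),'p',s['tool_pos'].round(4),'w',round(s['gripper_width'],4),'t',round(s['clock'],2)); return s
E
python3 - <<'E'
from h import *
manip.move_linear(W+[0,0,.091],.12); manip.dwell(.2)
s=manip.state(); f0,m0=s['contact_force'],s['moment']; np.save('f0.npy',[f0,m0]); print(f0,m0)
manip.set_gripper(0,55); manip.dwell(.2); rep('grip',f0,m0)
rock(-.05,.001); rep('a',f0,m0)
rock(-.1,.003); rep('L',f0,m0); manip.dwell(.1)
rock(0,.003); rep('mid',f0,m0)
rock(.1,.006); rep('R',f0,m0)
rock(0,.0065); rep('mid',f0,m0)
d=cap('side','s3')
cv2.imwrite('pics/c6.png',cv2.resize(d['image'][170:290,255:395],None,fx=4,fy=4))
E
```

```text
[-0.18295962  0.16531469  0.55459964] [-0.01129018  0.00572482  0.00636088]
grip F_h [-0.5 -4.5 -0.1] M_h [-0.74  0.14 -0.07] p [ 0.5282 -0.1221  0.0912] w 0.0158 t 16.19
a F_h [-1.4 -5.3 -0.1] M_h [-0.58  0.2  -0.05] p [ 0.5274 -0.1192  0.0923] w 0.0156 t 16.48
L F_h [ 0.9 -6.7 -3.5] M_h [-0.61 -0.07 -0.06] p [ 0.5266 -0.1165  0.0934] w 0.0152 t 16.78
mid F_h [ 1.8 -1.4 -5.9] M_h [-0.62 -0.38 -0.03] p [ 0.5278 -0.1212  0.0933] w 0.0152 t 17.29
R F_h [ 2.4 -0.8 -9.6] M_h [-0.92 -0.5  -0.03] p [ 0.5291 -0.1262  0.0959] w 0.0157 t 17.74
mid F_h [ 0.1 -4.5 -6.9] M_h [-0.7  -0.   -0.13] p [ 0.5278 -0.1213  0.0979] w 0.0156 t 18.17
```

View pics/c6.png

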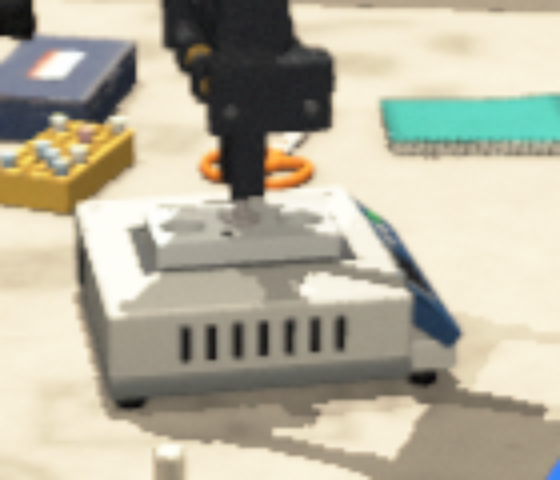

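The block is walking up: it has risen about 6.7 mm, the pull stayed at or below 10 N, and the heater's feet are unmoved at crop (130,403). I trim the 0.7 mm sideways bias and keep swinging, with a guard on the pull.

```bash
python3 - <<'E'
from h import *
f0,m0=np.load('f0.npy'); c=PIV+H.apply([0,-.0007,0]); h=.0065; sg=-1
for i in range(9):
    s0=manip.state(); fz=(s0['contact_force']-f0)[2]
    rock(sg*.11,h,.03,c)                     # lean first
    if (manip.state()['contact_force']-f0)[2]>-13: h+=.0035
    rock(sg*.11,h,.02,c); s=rep(f'{i} h={h:.4f}',f0,m0); sg=-sg
    if h>=.030: break
rock(0,h,.03,c); rep('level',f0,m0)
d=cap('side','s4'); cv2.imwrite('pics/c7.png',cv2.resize(d['image'][170:290,255:395],None,fx=4,fy=4))
E
```

```text
0 h=0.0100 F_h [ -0.7   2.1 -19.8] M_h [ 0.95 -0.02  0.01] p [ 0.5229 -0.1146  0.0977] w 0.0157 t 18.87
1 h=0.0135 F_h [  0.3  -0.9 -20.9] M_h [-0.59 -0.1   0.01] p [ 0.5297 -0.1292  0.1032] w 0.0152 t 19.77
2 h=0.0170 F_h [  1.7  -2.2 -19. ] M_h [ 0.45 -0.15  0.06] p [ 0.5265 -0.115   0.1075] w 0.0151 t 20.69
3 h=0.0205 F_h [-1.7  2.1 -1.9] M_h [ 0.95  0.49 -0.03] p [ 0.5309 -0.1294  0.1125] w 0.0152 t 21.64
4 h=0.0240 F_h [ 0.7 -6.  -2.9] M_h [-1.13 -0.08  0.02] p [ 0.5287 -0.1164  0.116 ] w 0.0154 t 22.62
5 h=0.0275 F_h [0.2 1.  9.5] M_h [ 0.22  0.07 -0.02] p [ 0.5332 -0.1307  0.1207] w 0.0154 t 23.62
6 h=0.0310 F_h [ 0.6 -1.6 -2.2] M_h [-0.12 -0.09 -0.11] p [ 0.5253 -0.1136  0.1206] w 0.0154 t 24.64
level F_h [ 0.3  0.  -6.2] M_h [ 0.03 -0.03 -0.01] p [ 0.5269 -0.122   0.1205] w 0.0153 t 25.08
```

View pics/c7.png

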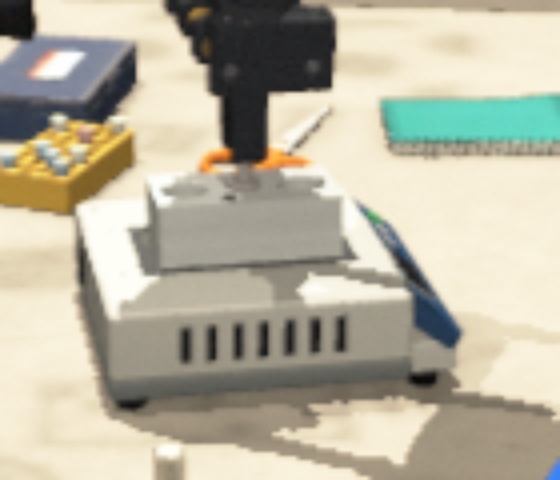

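The pull is now 6 N, close to the block's own weight, so it is free. The heater sits where it was, foot still at (130,403). Lift it straight up and check both views.

```bash
python3 - <<'E'
from h import *
f0,m0=np.load('f0.npy'); c=PIV+H.apply([0,-.0007,0])
rock(0,.0600,.04,c); manip.dwell(.4); s=rep('lifted',f0,m0)
print(R.from_rotvec(s['tcp_rot']).as_matrix().round(3), (H.inv()*R.from_rotvec(s['tcp_rot'])).as_matrix().round(4))
d=cap('side','s5'); t=cap('top','t5')
a=cv2.resize(d['image'][150:290,255:375],None,fx=4,fy=4,interpolation=cv2.INTER_CUBIC); b=cv2.resize(t['image'][160:290,320:400],None,fx=3.6,fy=4.3077,interpolation=cv2.INTER_CUBIC)
cv2.imwrite('pics/c8.png',np.hstack([a,b]))
# heater motion between before/after: side ROI (vents/front) and top left part, phase correlation
g=lambda x:cv2.cvtColor(x,cv2.COLOR_BGR2GRAY)
s0=load('side0')
for n,ref,new,(r0,r1,c0,c1) in(('side vents',s0,d,(244,262,292,362)),('top left edge',load('top0'),t,(195,285,328,352))):
    T=g(ref['image'])[r0:r1,c0:c1]; m=cv2.matchTemplate(g(new['image'])[r0-5:r1+5,c0-5:c1+5],T,cv2.TM_CCOEFF_NORMED); print(n,cv2.minMaxLoc(m)[1],np.array(cv2.minMaxLoc(m)[3])-5)
E
```

```text
lifted F_h [ 0.5 -0.3 -6. ] M_h [ 0.   -0.02  0.01] p [ 0.5281 -0.1222  0.1508] w 0.0154 t 26.41
[[-0.     0.267 -0.964]
 [ 0.    -0.964 -0.267]
 [-1.    -0.     0.   ]] [[-2.e-04 -0.e+00 -1.e+00]
 [ 1.e-04 -1.e+00  0.e+00]
 [-1.e+00 -1.e-04  2.e-04]]
side vents 0.9253200888633728 [0 0]
top left edge 0.5747628211975098 [-2 -5]
```

View pics/c8.png

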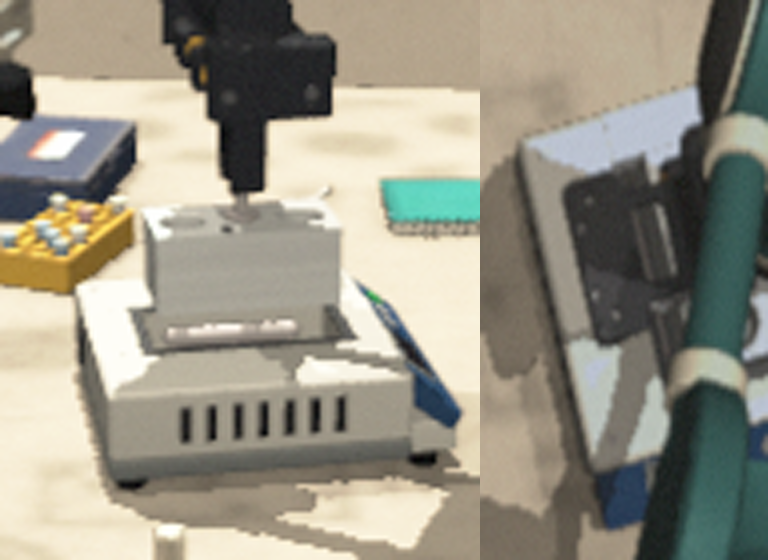

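The block hangs clear over the well, with its underside along (150,300)-(340,310) and the open well visible below. In the top view the heater's corners match the start within 1 px (332,193 and 352,269). I check level and height with a model overlay.

```bash
python3 - <<'E'
from h import *
d=load('side5') if 0 else load('s5')
f=6; u0,v0,u1,v1=280,190,376,270
im=cv2.resize(d['image'][v0:v1,u0:u1],None,fx=f,fy=f,interpolation=cv2.INTER_CUBIC)
rect=lambda c,a,b:c+H.apply([[x*a/2,y*b/2,0] for x,y in((1,1),(1,-1),(-1,-1),(-1,1))])
for z,a,b in((.062,.115,.063),(.082,.11,.056),(.13,.11,.056)):
    p=(proj(d,rect(W+[0,0,z],a,b))-[u0,v0]+.5)*f-.5; print(z,p.round(0).tolist()); cv2.polylines(im,[np.int32(p*16)],True,(0,200,0),1,cv2.LINE_AA,4)
cv2.imwrite('pics/c9.png',im)
# top face plane and near side face from depth
P=cloud(d); L=H.inv().apply(P.reshape(-1,3)-W).reshape(P.shape)
m=(abs(L[...,0])<.05)&(abs(L[...,1])<.024)&(L[...,2]>.12)&(L[...,2]<.14); q=L[m]; q=q[(abs(abs(q[:,0])-.036)>.017)&(abs(q[:,0])>.012)]
print('top',len(q),np.linalg.lstsq(np.c_[q[:,:2],np.ones(len(q))],q[:,2],rcond=None)[0] if len(q)>9 else '')
m=(abs(L[...,0])<.05)&(abs(L[...,1]-.028)<.01)&(L[...,2]>.088)&(L[...,2]<.124); q=L[m]
print('side',len(q),np.linalg.lstsq(np.c_[q[:,[0,2]],np.ones(len(q))],q[:,1],rcond=None)[0], q.mean(0))
E
```

```text
0.062 [[79.0, 283.0], [56.0, 224.0], [331.0, 206.0], [366.0, 264.0]]
0.082 [[83.0, 232.0], [63.0, 181.0], [328.0, 165.0], [359.0, 214.0]]
0.13 [[81.0, 116.0], [61.0, 69.0], [330.0, 54.0], [361.0, 100.0]]
top 36 [0.00048312 0.02686142 0.12900376]
side 606 [0.00019826 0.00430903 0.02724668] [-1.79078521e-05  2.77029043e-02  1.05877642e-01]
```

View pics/c9.png

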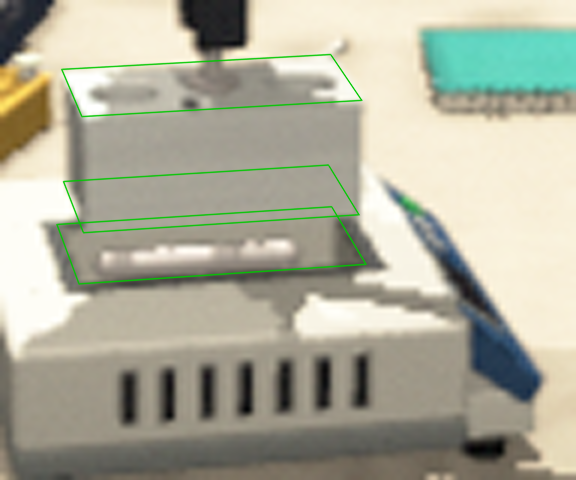

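The overlay matches: the model's top face (81,116)-(361,100) and lower edge lie on the block. Depth gives the top at 0.129 m, so the underside is about 19 mm above the rim, with face slopes under 0.005. One numeric check of the stand and bystanders, then I hand in.

```bash
python3 - <<'E'
from h import *
a,b,c=[load(k)['image'].astype(int) for k in('t2','t5','top0')]
print('stand/petri diff t2-t5',abs(a-b)[165:290,165:262].mean(), abs(a-b)[165:290,165:262].max(),'timer vs start',abs(c-b)[175:220,418:456].mean())
f0,m0=np.load('f0.npy'); rep('end',f0,m0); order.close_job()
E
```

```text
stand/petri diff t2-t5 2.3321786941580758 10 timer vs start 65.94191033138402
end F_h [ 0.6 -0.  -6.3] M_h [0.01 0.03 0.  ] p [ 0.5282 -0.1222  0.1509] w 0.0156 t 26.51
the job is handed in; nothing more can be done
```

The job is handed in at about 26.5 s on the robot clock. I moved the white-capped vial from the block to the middle of the white stand's top step. Then I gripped the block by its black lifting grip and rocked it left and right in nine swings until it came free. The gripper still holds it straight above its well.

**Block:** The model overlay and depth readings put its underside about 19 mm above the rim, with the side face tilted less than 0.005 rad. The hand is square to the well. The last pull reading was 6 N, about the block's own weight. It sits about 0.7 mm to the heater's right (-y) of my original centre estimate, because I trimmed out a sideways push when I gripped it.

**Heater:** It had not moved, to within about 1 pixel (roughly 2 mm) in both views. One automatic image match of its left edge in the top view failed (score 0.57) because of the arm's shadow, so I compared the corners by eye instead.

**Pull during rocking:** Three swings peaked at 19–21 N, more than I intended, because my limit was checked before each raise rather than during it. That is close to where the heater would start to lift. No lift showed in the pictures, but those were taken only after the rocking, not at the peaks.

**Other things:** The vial stands upright, and the stand, red-capped vials and petri dish were unchanged in the last top view. The timer's image comparison was useless (difference 66), I think because the arm covers it in that view, so I did not confirm its position. The arm never went near it at bench height.

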